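# Scan the thread reel

## Robot

A 6-joint arm with a two-finger parallel gripper is mounted at the origin on the work surface. World frame = base frame: x ahead of the robot, y to its left, z up, the work surface at z = 0. Lengths are in m, angles in degrees, forces in N, time in s.
With the tool pointing down it reaches from about 0.4 to 0.825 m from the base axis. Payload 7 kg.
Tool frame: the origin (TCP) lies on the centre line of the jaws, within the pads' length; the fingertips stand 19 mm ahead of it and the grasp point (between the pads) is the TCP; z points along the fingers, y is the line along which they close (so a half turn about z gives the same grasp; the last joint's range is limited). The gripper opens to 88 mm and grips with 3 to 60 N. Pads are 19 mm wide; open, the fingers measure 130 mm over their backs; the gripper's body (78 mm by 193 mm) begins 47 mm behind the grasp point.
Start: joints at [-48.81, 20.546, 0.682, 0, -70.136, -16.507], TCP at [0.282, -0.613, 0.246] pointing down, gripper open.
Joint ranges: [-176.03, 176.03], [-82.01, 121.73], [-58.28, 71.71], [-173.87, 95.51], [-174.79, -0.11], [-173.66, 173.66]. Speed limits (degrees/s): [136.94, 136.94, 172.46, 180, 180, 180].

## Interface

Orientations are given as [roll, pitch, yaw] about the fixed x, y, z axes, in that order (R = Rz(yaw) Ry(pitch) Rx(roll)).
In Python, from plant import ctrl gives the robot as it stands.
- The arm moves only by the tool move_arm, never from a script. Its argument "motion" is a list of rows, each a list of 3 entries, a list of its own where there are three numbers: the shift along the tool's x, y, z in mm, then the turn, a rotation vector about the tool's x, y, z in degrees, then the closure, from 0 (fully open) to 1 (shut). A call has 1 to 10 rows; each row is the pose to reach, as a shift and turn from the pose commanded when the call began, along the tool's axes at that moment; what a row does not reach only later rows make up. A row lasts 1/12 s, in which the tool goes at most 41.7 mm and 7.16 degrees, less where a joint would pass 70% of its speed; a pose out of reach is approached as far as the arm can. A call with a gripper value outside its range is refused whole. The fingers move at their own pace and stop on an object; the grip force is fixed at half the most. Time passes only in rows, so rows that repeat a pose let the fingers close. It gives the time, the measured TCP pose, the force, the opening and the grip force at its end, in the units of the state.
- ctrl.get_obs(): the state, without advancing time (a new reading comes with each control period).
- ctrl.snapshot(name): name is "side" or "top"; returns a dict with "color" (420x560x3 uint8, blue, green, red), "camera_matrix" (3x3 intrinsics, pixels), "cam_to_world" (4x4, takes a point from camera to world coordinates). Camera axes: x right, y up, looking along -z (the intrinsics and any distortion apply to the point x, -y, -z); pixel columns grow to the right and rows downward; lengths in m; the calibration is good to about 2 mm. A picture is of the moment at which its call begins. There is no depth.
- ctrl.close_job(): hands the job in; it is judged then, once.
The state is a dict: "clock": time; "joint_pos": joint angles; "qvel": joint speeds; "tau": joint torques, N m; "tool_pos": TCP position; "orientation": TCP orientation; "force": force on the tool from outside, world axes, zero at the start; "moment": the same for the moment, N m; "opening": finger opening in m; "gripper_force": force on a finger pad.
Only numpy, scipy, OpenCV 4.12 (cv2) and the standard library are available. Lean on these libraries where they do the work, as an engineer would, in place of code of your own. Each camera call takes 0.05 s, during which the arm holds its last target. There are 200 camera calls.

## Task

Book the big thread reel in at the bar-code scanner: set aside the wooden thread spool that is standing between reel and scanner, leaving it upright on the table well out of the scanner's view, and turn the reel on its spindle until its label squarely faces the scanner window. Then press the trigger button on top of the scanner down and let it go. Do not knock the spool over, and leave the other things on the table where they are.

Things in the scene. Friction and masses are not known exactly. Their poses are not given: they have to be found in the camera images.
- stand: Thread stand fixed to the table: round grey base 156 mm across, 12 mm high; upright spindle through the reel with a black retaining knob (26 mm across, topping out 120 mm above the table) that stays put. Origin: centre of the base's underside, on the spindle axis. x points at the scanner within 2 degrees; z up.
- reel (a joint): Turn of the big reel (white plastic, teal thread, 170 mm across, 80 mm tall, underside 16 mm above the table) on the spindle, rad, counter-clockwise from above, no limit; 0: label along the stand's x. A felt brake (0.08 N m, 2 N on a web) stops it at once and holds it where left. It cannot be lifted off. A finger put down in a pocket and moved round the spindle pushes a web and turns it.
- reel_axis (a point): On the spindle axis, level with the reel's top (96 mm above the table). Open hub: between the central tube (24 mm across) and the drum wall (132 mm inside) are 3 equal pockets, 75 mm deep, 54 mm wide radially, middles 39 mm from the axis, parted by 3 upright radial webs 7 mm thick, tops 4 mm below the flange. From above, webs lie 60, 180, 300 and pockets 0, 120, 240 degrees from the label.
- reel_label (a point): Middle of the outer face of the reel's label: white paper with a black bar code, 75 mm wide round the reel, 56 mm tall, 80 mm from the spindle axis, 56 mm above the table. A steel thread clip (26 mm wide, 4 mm high) on the top flange's rim sits straight above the middle of the label and shows its direction from above.
- scanner: Bench bar-code scanner fixed to the table: foot 84 x 80 mm, grey head 62 mm deep x 72 mm wide, its flat top 135 mm above the table, with the trigger button on top. Origin: under the middle of the head, on the table, about 205 mm from the spindle axis. Its x axis points away from the reel, y to the side, z up.
- scan_window (a point): Middle of the scanner's dark front window, 99 mm above the table, 33 mm in front of the scanner's origin, about 172 mm from the spindle axis and about 90 mm from the reel's label when that faces it. Its axes are the scanner's: x away from the reel, y to the side.
- trigger (a joint): Travel of the scanner's trigger button, m: 0 up, 0.006 fully pressed; springs back. 1.5 N starts it, 5 N takes it fully down.
- trigger_top (a point): Middle of the top face of the round grey trigger button (28 mm across, in a black collar 44 mm across, 10 mm lower) on top of the scanner, 157 mm above the table when up. Pressed straight down.
- spool: Wooden thread spool with dark teal thread standing upright between reel and scanner: 110 mm tall, wooden flanges 50 mm across and 12 mm thick at both ends, 42 mm across the thread, about 140 g. Origin: centre of its underside; z along its axis, up.
- pin_tin: Bystander: round metal pin tin, 84 mm across, 33 mm high. Origin: centre of its underside. Leave alone.
- button_jar: Bystander: glass jar with metal lid, 70 mm across, 85 mm high. Origin: centre of its underside. Leave alone.
- tape_case: Bystander: round white tape-measure case lying flat, 56 mm across, 18 mm high. Origin: centre of its underside. Leave alone.
- clapper: Bystander: tailor's clapper, rounded pale wooden block 200 x 62 x 42 mm, long along its x. Origin: centre of its underside. Leave alone.
- bobbin_cone: Bystander: upright cone of cream thread, 72 mm across at the foot, 128 mm tall. Origin: centre of its underside. Leave alone.
- squat_spool: Bystander: squat spool of orange thread with white flanges, 80 mm across, 75 mm tall. Origin: centre of its underside. Leave alone.
- shears: Bystander: tailor's shears lying flat, about 215 mm long along x (blades to +x, black loops to -x), 97 mm wide at the loops, 13 mm high. Origin: under the pivot, on the table. Leave alone.
There are look-alikes about, which are no part of the job. Leave any purple look-alike of the spool alone.

How it is judged:
By the outcome, as a careful person would: the job done as asked, in the order asked, and still so for the second after the job is handed in, with the robot touching nothing.
It also fails if it takes over 64 s, if anything falls off the work surface, if the arm or the gripper's body presses on something with over 40 N, if the wrist force passes 120 N, or if a joint passes its speed limit or range.

## Working session

There is one attempt and no reset: what is moved stays moved. The work goes in short steps, Python scripts to look and compute and a tool call to move; the robot and the scene stay as the last step left them, time stands still between calls to the robot, and variables do not carry over. Pictures are saved under pics/ and viewed, at most 10 in all, crops included, and the job is handed in when it is done.

Besides the shell and the picture viewer there is one more tool, called by a JSON object that holds its "method" and its "body", one argument or row to a line. move_arm: Moves the arm, as the interface text tells. Its arguments: {"type":"object","properties":{"motion":{"type":"array"}},"required":["motion"]}

```bash
mkdir -p pics
cat > h.py <<'E'
import numpy as np, cv2, pickle
from plant import ctrl
from scipy.spatial.transform import Rotation as R
def snap(n,f):
    s=ctrl.snapshot(n); cv2.imwrite(f'pics/{f}.png',s['color']); pickle.dump(s,open(f'pics/{f}.pkl','wb')); return s
def load(f): return pickle.load(open(f'pics/{f}.pkl','rb'))
def px2w(s,u,v,z):
    K=s['camera_matrix'];T=s['cam_to_world']
    d=np.linalg.inv(K)@[u,v,1]; d=T[:3,:3]@(d*[1,-1,-1]); o=T[:3,3]
    return (o+d*(z-o[2])/d[2])
def w2px(s,p):
    T=s['cam_to_world']; c=T[:3,:3].T@(np.array(p)-T[:3,3]); q=s['camera_matrix']@(c*[1,-1,-1]); return q[:2]/q[2]
E
python3 - <<'E'
from h import *
o=ctrl.get_obs();print(o)
a=snap('top','t0');b=snap('side','s0')
print(a['cam_to_world'],b['cam_to_world'],a['camera_matrix'],a.keys())
E
```

```text
{'clock': 0.0, 'joint_pos': array([-4.88096250e+01,  2.05911097e+01,  6.33696349e-01, -1.93079836e-02,
       -7.01354880e+01, -1.65071106e+01]), 'qvel': array([ 0.02487111,  0.06208956,  0.02684219,  0.01828856, -0.07076596,
       -0.03263682]), 'tau': array([ 1.63132168e-03, -5.82705295e+01,  2.93052936e+01,  6.99711442e+00,
        6.68093868e-03, -1.82067188e-04]), 'tool_pos': array([ 0.28166739, -0.61292249,  0.2446283 ]), 'orientation': array([ 1.79905770e+02, -8.99628443e-03, -1.55323304e+02]), 'force': array([ 0.83881613,  0.15662915, -0.05252803]), 'moment': array([-0.05115479,  0.00876756, -0.00509161]), 'gripper_force': 0.0, 'opening': 0.08759861770213995}
[[-5.99237254e-03  9.91841188e-01 -1.27338722e-01  3.97155882e-01]
 [-9.99885927e-01 -4.17746785e-03  1.45148645e-02  1.18433391e-03]
 [ 1.38644870e-02  1.27411175e-01  9.91753078e-01  1.25917120e+00]
 [ 0.00000000e+00  0.00000000e+00  0.00000000e+00  1.00000000e+00]] [[-0.73687728  0.52809725 -0.42204878 -0.03325149]
 [-0.67602197 -0.57333314  0.46290756  0.65426447]
 [ 0.00248566  0.62642031  0.77948151  1.18990634]
 [ 0.          0.          0.          1.        ]] [[428.8373767    0.         275.00664402]
 [  0.         428.8373767  209.01388945]
 [  0.           0.           1.        ]] dict_keys(['color', 'camera_matrix', 'cam_to_world'])
```

View pics/t0.png

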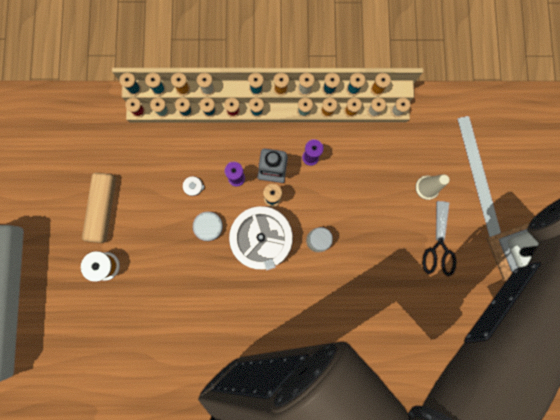

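View pics/s0.png

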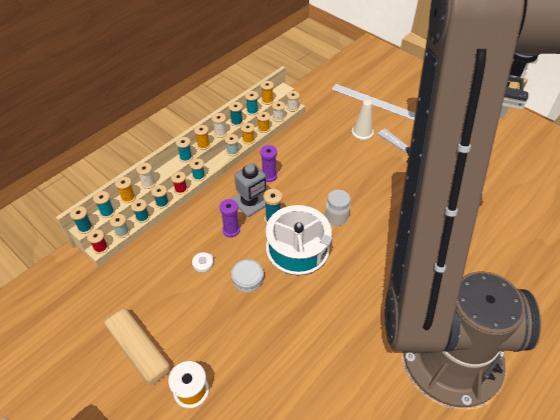

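The top view shows the reel at (261,238) with its clip at about (270,265), on the far side from the scanner. The scanner button is at (272,158). The side view agrees.

Things that could be taken for the spool: tan top with teal thread between reel and scanner, top (272,193); purple look-alikes, top (235,172) and (313,150); rack spools along the top edge; squat orange spool (97,266). I choose (272,193) and will check it in a close crop.

Run:
```python
from h import *
a=load('t0')['color'][130:280,195:345]; b=load('s0')['color'][150:280,205:355]
A=cv2.resize(a,(600,600),interpolation=cv2.INTER_CUBIC)
cv2.imwrite('pics/c0.png',A)
cv2.imwrite('pics/c1.png',cv2.resize(b,(690,598),interpolation=cv2.INTER_CUBIC))
```

```text
(no output)
```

View pics/c0.png

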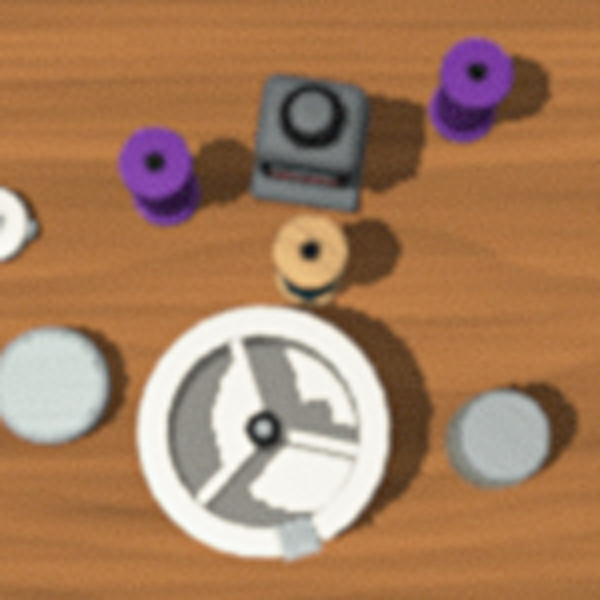

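View pics/c1.png

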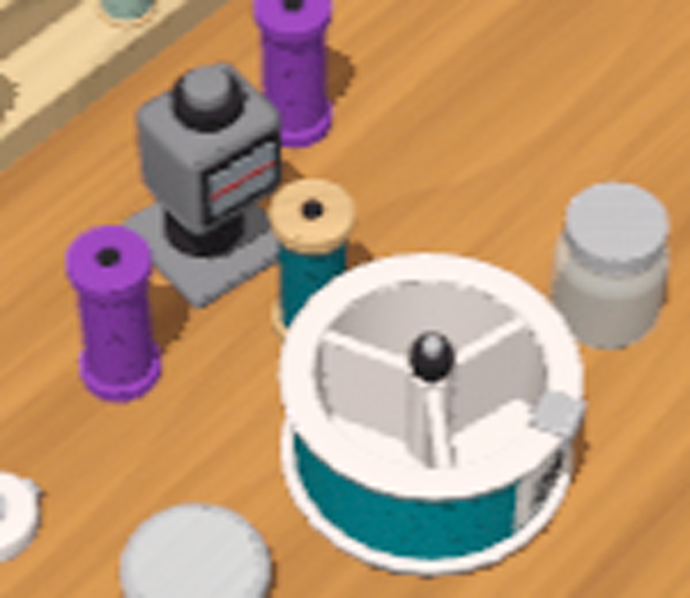

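Crop c0 confirms the choice: wooden top at (310,250) with teal thread under it. It also shows the flange centre at (264,432), clip at (300,538) and button at (313,110).

Run:
```python
from h import *
t=load('t0');s=load('s0')
f=lambda x,y:((x+.5)/4-.5+195,(y+.5)/4-.5+130)
g=lambda x,y:((x+.5)/4.6-.5+205,(y+.5)/4.6-.5+150)
P={}
for n,x,y,z in [('spool',310,250,.11),('flange',264,432,.096),('knob',263,428,.12),('clip',300,538,.1),('button',313,110,.157),('jar',505,437,.085),('tin',53,385,.033),('purL',156,163,.11),('purR',477,72,.11)]:
    P[n]=px2w(t,*f(x,y),z); print(n,P[n].round(4))
for n,x,y,z in [('spool',312,209,.11),('flange',432,372,.096),('knob',432,350,.12),('clip',558,413,.1),('button',209,90,.157),('purL',109,257,.11)]:
    print('side',n,px2w(s,*g(x,y),z).round(4))
ax=P['flange'];an=lambda d:np.degrees(np.arctan2(d[1],d[0]))
print(an(P['button']-ax),an(P['clip']-ax),np.linalg.norm((P['button']-ax)[:2]),np.linalg.norm((P['spool']-ax)[:2]),np.linalg.norm((P['clip']-ax)[:2]))
# web angles
for x,y in [(236,342),(358,440),(203,500)]: print('web',an(px2w(t,*f(x,y),.092)-ax))
```

```text
spool [ 0.591  -0.0081  0.11  ]
flange [0.4685 0.0236 0.096 ]
knob [0.4697 0.0238 0.12  ]
clip [ 0.3971 -0.0005  0.1   ]
button [ 0.6764 -0.0102  0.157 ]
jar [ 0.4649 -0.1412  0.085 ]
tin [0.5067 0.1757 0.033 ]
purL [0.6515 0.0967 0.11  ]
purR [ 0.7148 -0.1238  0.11  ]
side spool [ 0.5914 -0.0089  0.11  ]
side flange [0.4688 0.0244 0.096 ]
side knob [0.4677 0.0269 0.12  ]
side clip [0.3974 0.0008 0.1   ]
side button [ 0.6698 -0.0057  0.157 ]
side purL [0.6525 0.0964 0.11  ]
-9.226445478816252 -161.3647896203127 0.21064119286329297 0.12652870254417964 0.07533573417601161
web 17.166256296395908
web -94.9456037387324
web 137.7142310758834
```

```bash
cat >> h.py <<'E'
def plan(cur,cy,tgt,ty):
    "cur/tgt pos m, yaw deg (tool down) -> shift mm in tool axes, z turn deg, rows"
    Rm=R.from_euler('xyz',[180,0,cy],degrees=True)
    d=Rm.inv().apply(np.array(tgt)-cur)*1000; print('shift',d.round(1),'turn z',round(-(ty-cy),1),'rows',max(np.linalg.norm(d)/41.7,abs(ty-cy)/7.16).round(1))
E
python3 - <<'E'
from h import *
plan([.282,-.613,.246],-155.32,[.591,-.0085,.246],-189)
E
```

```text
shift [-533.2  420.3    0. ] turn z 33.7 rows 16.3
```

{"method": "move_arm", "body": {
  "motion": [
    [[-30,24,0],[0,0,2],0],
    [[-60,48,0],[0,0,4],0],
    [[-90,72,0],[0,0,6],0],
    [[-120,96,0],[0,0,8],0],
    [[-150,120,0],[0,0,10],0],
    [[-180,144,0],[0,0,12],0],
    [[-210,168,0],[0,0,14],0],
    [[-240,192,0],[0,0,16],0],
    [[-270,216,0],[0,0,18],0],
    [[-300,240,0],[0,0,20],0]
  ]
}}

```text
clock: 0.93
tool_pos: [0.4545, -0.2681, 0.2455]
orientation: [180.0, -0.0, -175.4]
force: [1.5, -0.8, 0.1]
opening: 0.0877
gripper_force: 0.0
```

Run:
```python
from h import *
plan([.4544,-.2696,.246],-175.32,[.591,-.0085,.246],-189)
```

```text
shift [-157.4  249.1    0. ] turn z 13.7 rows 7.1
```

{"method": "move_arm", "body": {
  "motion": [
    [[-20,31,0],[0,0,2],0],
    [[-40,62,0],[0,0,4],0],
    [[-60,93,0],[0,0,6],0],
    [[-80,124,0],[0,0,8],0],
    [[-100,156,0],[0,0,10],0],
    [[-120,187,0],[0,0,12],0],
    [[-140,218,0],[0,0,13.7],0],
    [[-157.4,249.1,0],[0,0,13.7],0],
    [[-157.4,249.1,0],[0,0,13.7],0]
  ]
}}

```text
clock: 1.68
tool_pos: [0.5929, -0.0042, 0.2446]
orientation: [180.0, -0.0, 171.2]
force: [-0.6, -0.8, -0.6]
opening: 0.0875
gripper_force: 0.0
```

Run:
```python
from h import *
o=ctrl.get_obs();print(o['tool_pos'],o['orientation'])
t=snap('top','t1');s=snap('side','s1')
a=cv2.resize(t['color'][130:280,195:345],(400,400),interpolation=cv2.INTER_CUBIC)
b=cv2.resize(s['color'][130:280,195:345],(400,400),interpolation=cv2.INTER_CUBIC)
cv2.imwrite('pics/c2.png',np.hstack([a,b]))
```

```text
[ 0.59286205 -0.0042353   0.24460973] [ 1.79991636e+02 -1.32209160e-02  1.71167251e+02]
```

View pics/c2.png

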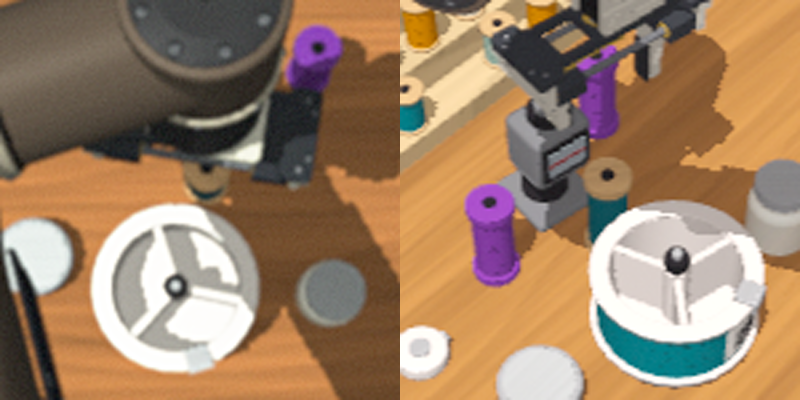

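The gripper is above and around the spool (top view, spool at (205,182)), clear of the scanner. Descending.

{"method": "move_arm", "body": {
  "motion": [
    [[0,0,0],[0,0,0],0],
    [[0,0,10],[0,0,0],0],
    [[0,0,20],[0,0,0],0],
    [[0,0,40],[0,0,0],0],
    [[0,0,60],[0,0,0],0],
    [[0,0,80],[0,0,0],0],
    [[0,0,90],[0,0,0],0],
    [[0,0,100],[0,0,0],0],
    [[0,0,100],[0,0,0],0],
    [[0,0,100],[0,0,0],0]
  ]
}}

```text
clock: 2.62
tool_pos: [0.5907, -0.0092, 0.1455]
orientation: [-180.0, -0.0, 171.0]
force: [0.2, 0.1, 1.0]
opening: 0.0877
gripper_force: 0.0
```

Good; it sits at (.591,-.009). Next: go down the last 49 mm and close.

{"method": "move_arm", "body": {
  "motion": [
    [[0,0,10],[0,0,0],0],
    [[0,0,20],[0,0,0],0],
    [[0,0,30],[0,0,0],0],
    [[0,0,40],[0,0,0],0],
    [[0,0,49],[0,0,0],0],
    [[0,0,49],[0,0,0],0],
    [[0,0,49],[0,0,0],0.15],
    [[0,0,49],[0,0,0],0.3],
    [[0,0,49],[0,0,0],0.4],
    [[0,0,49],[0,0,0],0.5]
  ]
}}

```text
clock: 3.45
tool_pos: [0.5911, -0.0087, 0.0971]
orientation: [180.0, 0.1, 171.0]
force: [-0.7, -0.3, -0.3]
opening: 0.0664
gripper_force: 0.0
```

{"method": "move_arm", "body": {
  "motion": [
    [[0,0,0],[0,0,0],0.6],
    [[0,0,0],[0,0,0],0.7],
    [[0,0,0],[0,0,0],0.7],
    [[0,0,0],[0,0,0],0.7],
    [[0,0,0],[0,0,0],0.7],
    [[0,0,0],[0,0,0],0.7]
  ]
}}

```text
clock: 3.95
tool_pos: [0.591, -0.0089, 0.0969]
orientation: [180.0, 0.0, 171.0]
force: [-0.8, -0.8, 2.4]
opening: 0.0493
gripper_force: 30.0
```

{"method": "move_arm", "body": {
  "motion": [
    [[0,0,-5],[0,0,0],0.7],
    [[0,0,-15],[0,0,0],0.7],
    [[0,0,-30],[0,0,0],0.7],
    [[0,0,-50],[0,0,0],0.7],
    [[0,0,-70],[0,0,0],0.7],
    [[0,0,-85],[0,0,0],0.7],
    [[0,0,-90],[0,0,0],0.7],
    [[0,0,-90],[0,0,0],0.7]
  ]
}}

```text
clock: 4.62
tool_pos: [0.5914, -0.0087, 0.1884]
orientation: [179.9, 0.2, 171.0]
force: [-0.7, 0.4, -2.2]
opening: 0.049
gripper_force: 30.0
```

Run:
```python
from h import *
t=load('t0')
print(px2w(t,428,187,0),px2w(t,443,205,0),px2w(t,320,239,.085),px2w(t,493,225,0))
plan([.591,-.0085,.187],-189,[.585,-.27,.187],-189)
```

```text
[ 0.62338025 -0.47595269  0.        ] [ 0.56878311 -0.51807664  0.        ] [ 0.46455541 -0.13880583  0.085     ] [ 0.50827716 -0.66391855  0.        ]
shift [ -35.  -259.2   -0. ] turn z 0 rows 6.3
```

{"method": "move_arm", "body": {
  "motion": [
    [[-1,-10,0],[0,0,0],0.7],
    [[-5,-35,0],[0,0,0],0.7],
    [[-9,-68,0],[0,0,0],0.7],
    [[-14,-104,0],[0,0,0],0.7],
    [[-19,-140,0],[0,0,0],0.7],
    [[-24,-176,0],[0,0,0],0.7],
    [[-28,-210,0],[0,0,0],0.7],
    [[-32,-237,0],[0,0,0],0.7],
    [[-34,-254,0],[0,0,0],0.7],
    [[-35,-260,0],[0,0,0],0.7]
  ]
}}

```text
clock: 5.45
tool_pos: [0.583, -0.274, 0.1845]
orientation: [-180.0, -0.2, 170.8]
force: [0.6, -0.5, -1.3]
opening: 0.0491
gripper_force: 30.0
```

{"method": "move_arm", "body": {
  "motion": [
    [[0,0,0],[0,0,0],0.7],
    [[0,0,10],[0,0,0],0.7],
    [[0,0,28],[0,0,0],0.7],
    [[0,0,46],[0,0,0],0.7],
    [[0,0,62],[0,0,0],0.7],
    [[0,0,74],[0,0,0],0.7],
    [[0,0,82],[0,0,0],0.7],
    [[0,0,86],[0,0,0],0.7],
    [[0,0,88],[0,0,0],0.7],
    [[0,0,88],[0,0,0],0.7]
  ]
}}

```text
clock: 6.28
tool_pos: [0.5848, -0.2709, 0.0986]
orientation: [-180.0, 0.0, 171.0]
force: [0.1, 0.1, -2.0]
opening: 0.049
gripper_force: 30.0
```

{"method": "move_arm", "body": {
  "motion": [
    [[0,0,1],[0,0,0],0.7],
    [[0,0,2],[0,0,0],0.7],
    [[0,0,2],[0,0,0],0.7],
    [[0,0,2],[0,0,0],0.7]
  ]
}}

```text
clock: 6.62
tool_pos: [0.5847, -0.2712, 0.097]
orientation: [-180.0, 0.0, 171.0]
force: [-0.5, 0.4, -1.1]
opening: 0.0494
gripper_force: 30.0
```

{"method": "move_arm", "body": {
  "motion": [
    [[0,0,0.5],[0,0,0],0.7],
    [[0,0,0.5],[0,0,0],0.4],
    [[0,0,0.5],[0,0,0],0.35],
    [[0,0,0.5],[0,0,0],0.25],
    [[0,0,0.5],[0,0,0],0.1],
    [[0,0,0.5],[0,0,0],0],
    [[0,0,0.5],[0,0,0],0],
    [[0,0,0.5],[0,0,0],0],
    [[0,0,-10],[0,0,0],0],
    [[0,0,-30],[0,0,0],0]
  ]
}}

```text
clock: 7.45
tool_pos: [0.583, -0.2707, 0.1249]
orientation: [180.0, -0.3, 171.0]
force: [0.1, -0.3, 0.1]
opening: 0.0872
gripper_force: 0.0
```

Run:
```python
from h import *
import math
# from commanded pose now: z=.187-.088-.002+.030
phi=math.radians(-162+8)
p=[.4687+.039*math.cos(phi),.0240+.039*math.sin(phi)]
print(p)
plan([.585,-.271,.127],-189,[.585,-.271,.217],-189)
plan([.585,-.271,.217],-189,[*p,.217],-154)
```

```text
[0.4336470321943325, 0.006903525275225985]
shift [  0.   0. -90.] turn z 0 rows 2.2
shift [193.  250.8   0. ] turn z -35 rows 7.6
```

{"method": "move_arm", "body": {
  "motion": [
    [[0,0,-20],[0,0,0],0],
    [[0,0,-50],[0,0,0],0],
    [[0,0,-80],[0,0,0],0],
    [[0,0,-90],[0,0,0],0.3],
    [[0,0,-90],[0,0,0],0.6]
  ]
}}

```text
clock: 7.87
tool_pos: [0.5863, -0.2717, 0.2214]
orientation: [-180.0, 0.4, 171.0]
force: [0.4, -0.4, 0.3]
opening: 0.0795
gripper_force: 0.0
```

{"method": "move_arm", "body": {
  "motion": [
    [[10,13,0],[0,0,-2],1],
    [[35,45,0],[0,0,-6],1],
    [[62,80,0],[0,0,-11],1],
    [[88,115,0],[0,0,-16],1],
    [[114,148,0],[0,0,-21],1],
    [[140,182,0],[0,0,-26],1],
    [[165,214,0],[0,0,-31],1],
    [[183,238,0],[0,0,-34],1],
    [[193,251,0],[0,0,-35],1],
    [[193,251,0],[0,0,-35],1]
  ]
}}

```text
clock: 8.7
tool_pos: [0.4316, 0.0091, 0.2168]
orientation: [180.0, 0.1, -153.8]
force: [0.1, -0.3, -0.1]
opening: 0.0133
gripper_force: 0.0
```

Run:
```python
from h import *
t=snap('top','t2');s=snap('side','s2'); o=ctrl.get_obs();print(o['tool_pos'],o['orientation'],o['joint_pos'])
a=cv2.resize(t['color'][100:320,180:400],(400,400),interpolation=cv2.INTER_CUBIC)
b=cv2.resize(s['color'][100:300,205:405],(400,400),interpolation=cv2.INTER_CUBIC)
cv2.imwrite('pics/c3.png',np.hstack([a,b]))
```

```text
[0.43303583 0.00755259 0.21674186] [ 1.79997674e+02  2.91516855e-02 -1.53911974e+02] [ 2.72836081e+01 -1.67209230e+00 -3.06152365e+01 -1.96337006e-03
 -6.10276619e+01 -9.11946310e+01]
```

View pics/c3.png

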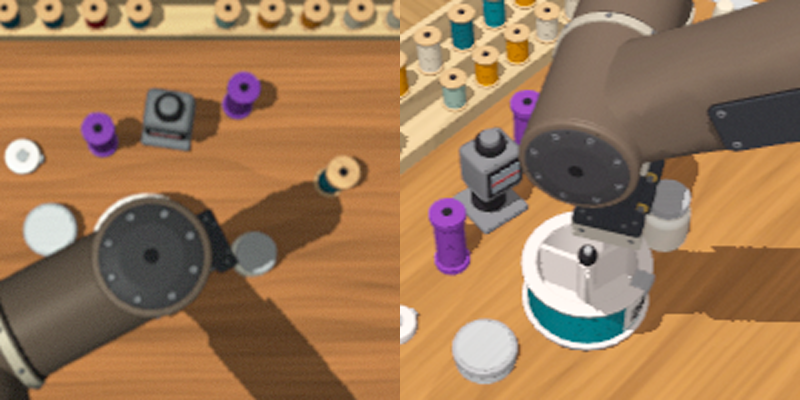

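The spool stands upright at (342,172), well off the scanner's axis. The gripper is over the label pocket. Descending into it.

{"method": "move_arm", "body": {
  "motion": [
    [[0,0,0],[0,0,0],1],
    [[0,0,15],[0,0,0],1],
    [[0,0,40],[0,0,0],1],
    [[0,0,65],[0,0,0],1],
    [[0,0,85],[0,0,0],1],
    [[0,0,95],[0,0,0],1],
    [[0,0,105],[0,0,0],1],
    [[0,0,115],[0,0,0],1],
    [[0,0,125],[0,0,0],1],
    [[0,0,133],[0,0,0],1]
  ]
}}

```text
clock: 9.63
tool_pos: [0.4334, 0.0059, 0.0824]
orientation: [-180.0, -0.1, -154.1]
force: [-0.8, -0.3, -0.4]
opening: 0.0003
gripper_force: 0.0
```

```bash
cat > arc.py <<'E'
import sys
from h import *
a,n,st=float(sys.argv[1]),int(sys.argv[2]),float(sys.argv[3])
# about the reel axis, in the tool frame: circle radius 39, tool x radial outward; independent of a
for i in range(1,n+1):
    d=np.radians(st*i); print([round(39*(np.cos(d)-1),1),round(-39*np.sin(d),1),0],-st*i)
E
python3 arc.py 0 10 6
```

```text
[np.float64(-0.2), np.float64(-4.1), 0] -6.0
[np.float64(-0.9), np.float64(-8.1), 0] -12.0
[np.float64(-1.9), np.float64(-12.1), 0] -18.0
[np.float64(-3.4), np.float64(-15.9), 0] -24.0
[np.float64(-5.2), np.float64(-19.5), 0] -30.0
[np.float64(-7.4), np.float64(-22.9), 0] -36.0
[np.float64(-10.0), np.float64(-26.1), 0] -42.0
[np.float64(-12.9), np.float64(-29.0), 0] -48.0
[np.float64(-16.1), np.float64(-31.6), 0] -54.0
[np.float64(-19.5), np.float64(-33.8), 0] -60.0
```

{"method": "move_arm", "body": {
  "motion": [
    [[-0.2,-4.1,0],[0,0,-6],1],
    [[-0.9,-8.1,0],[0,0,-12],1],
    [[-1.9,-12.1,0],[0,0,-18],1],
    [[-3.4,-15.9,0],[0,0,-24],1],
    [[-5.2,-19.5,0],[0,0,-30],1],
    [[-7.4,-22.9,0],[0,0,-36],1],
    [[-10,-26.1,0],[0,0,-42],1],
    [[-12.9,-29,0],[0,0,-48],1],
    [[-16.1,-31.6,0],[0,0,-54],1],
    [[-19.5,-33.8,0],[0,0,-60],1]
  ]
}}

```text
clock: 10.47
tool_pos: [0.4647, -0.0166, 0.0828]
orientation: [179.8, -0.1, -93.8]
force: [-2.5, -2.4, 0.0]
opening: 0.0005
gripper_force: 1.6
```

Turning with a low force, as expected. Continue.

{"method": "move_arm", "body": {
  "motion": [
    [[-0.2,-4.1,0],[0,0,-6],1],
    [[-0.9,-8.1,0],[0,0,-12],1],
    [[-1.9,-12.1,0],[0,0,-18],1],
    [[-3.4,-15.9,0],[0,0,-24],1],
    [[-5.2,-19.5,0],[0,0,-30],1],
    [[-7.4,-22.9,0],[0,0,-36],1],
    [[-10,-26.1,0],[0,0,-42],1],
    [[-12.9,-29,0],[0,0,-48],1],
    [[-16.1,-31.6,0],[0,0,-54],1],
    [[-19.5,-33.8,0],[0,0,-60],1]
  ]
}}

```text
clock: 11.3
tool_pos: [0.501, 0.001, 0.083]
orientation: [179.9, 0.0, -33.8]
force: [0.7, -3.2, -1.2]
opening: 0.0005
gripper_force: 1.4
```

{"method": "move_arm", "body": {
  "motion": [
    [[-0.2,-4.1,0],[0,0,-6],1],
    [[-0.9,-8.1,0],[0,0,-12],1],
    [[-1.9,-12.1,0],[0,0,-18],1],
    [[-3.4,-15.9,0],[0,0,-24],1],
    [[-5.2,-19.5,0],[0,0,-30],1],
    [[-7.4,-22.9,0],[0,0,-36],1],
    [[-7.4,-22.9,0],[0,0,-36],1],
    [[-7.4,-22.9,0],[0,0,-36],1]
  ]
}}

```text
clock: 11.97
tool_pos: [0.5076, 0.0248, 0.0832]
orientation: [180.0, 0.0, 1.7]
force: [0.2, 0.0, 0.2]
opening: 0.0004
gripper_force: 0.0
```

Run:
```python
from h import *
t=snap('top','t3');s=snap('side','s3'); o=ctrl.get_obs();print(o['tool_pos'],o['orientation'],o['joint_pos'])
a=cv2.resize(t['color'][160:280,200:320],(400,400),interpolation=cv2.INTER_CUBIC)
b=cv2.resize(s['color'][180:280,240:340],(400,400),interpolation=cv2.INTER_CUBIC)
cv2.imwrite('pics/c4.png',np.hstack([a,b]))
```

```text
[0.50749232 0.02492045 0.08331944] [1.79996624e+02 1.65594623e-02 1.75363606e+00] [ 2.49864323e+01  1.47794153e+01 -3.20520743e+01 -5.01167534e-03
 -4.31850589e+01  6.67708590e+01]
```

View pics/c4.png

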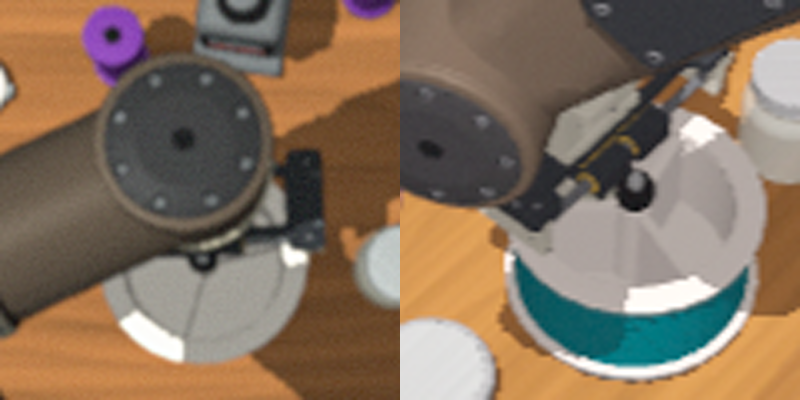

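The arm hides the clip. I'll lift out and look at the webs and clip.

{"method": "move_arm", "body": {
  "motion": [
    [[0,3,0],[0,0,0],1],
    [[0,3,-15],[0,0,0],1],
    [[0,3,-45],[0,0,0],1],
    [[0,3,-80],[0,0,0],1],
    [[0,3,-115],[0,0,0],1],
    [[35,3,-134],[0,0,0],1],
    [[70,3,-134],[0,0,0],1],
    [[105,3,-134],[0,0,0],1],
    [[140,3,-134],[0,0,0],1],
    [[140,3,-134],[0,0,0],1]
  ]
}}

```text
clock: 12.9
tool_pos: [0.6521, 0.0269, 0.2158]
orientation: [179.9, 0.0, 1.9]
force: [1.2, -0.0, 0.7]
opening: 0.0002
gripper_force: 0.0
```

Run:
```python
from h import *
t=snap('top','t4');s=snap('side','s4'); o=ctrl.get_obs();print(o['tool_pos'],o['orientation'],o['clock'])
a=cv2.resize(t['color'][180:280,210:310],(400,400),interpolation=cv2.INTER_CUBIC)
b=cv2.resize(s['color'][190:290,250:350],(400,400),interpolation=cv2.INTER_CUBIC)
cv2.imwrite('pics/c5.png',np.hstack([a,b]))
```

```text
[0.64786578 0.02670807 0.21594231] [1.79971674e+02 1.32748981e-01 1.85446749e+00] 13.0
```

View pics/c5.png

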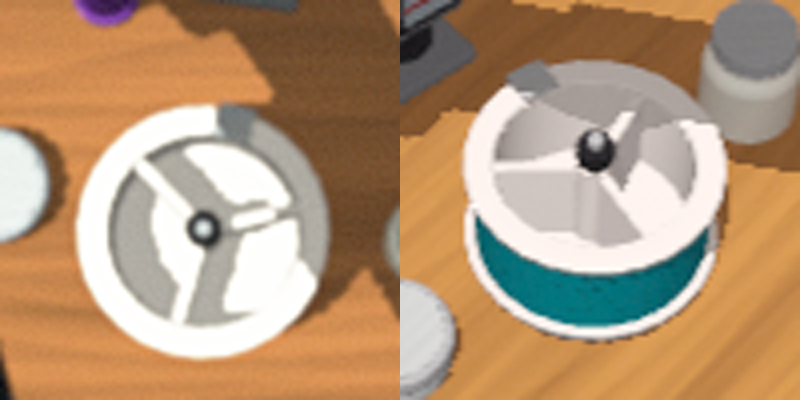

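Crop c5, top half: clip at (236,122), flange centre (203,231), web ends at (140,163), (178,318) and (298,210). The clip is nearly at the scanner.

Run:
```python
from h import *
t=load('t4');s=load('s4');t0=load('t0')
f=lambda x,y:((x+.5)/4-.5+210,(y+.5)/4-.5+180)
g=lambda x,y:((x-400+.5)/4-.5+250,(y+.5)/4-.5+190)
c=px2w(t,*f(203,231),.096);c2=np.array([.4686,.024,.096]);print(c)
an=lambda d:np.degrees(np.arctan2(d[1],d[0]))
for C in(c,c2):
  print('clip',an(px2w(t,*f(236,122),.1)-C),'side',an(px2w(s,*g(533,78),.1)-C),px2w(s,*g(533,78),.1))
  for (x,y),k in zip([(140,163),(178,318),(298,210)],(60,180,300)): print((an(px2w(t,*f(x,y),.092)-C)-k+180)%360-180)
# scanner yaw from head top corners (c0 crop): back edge, left/right edges (z .135)
h=lambda x,y:px2w(t0,(x+.5)/4-.5+195,(y+.5)/4-.5+130,.135)
A,B=h(277,76),h(368,88); print('back edge normal',an(A-B)-90,np.linalg.norm(A-B),(A+B)/2)
for z in (.147,.157): print(px2w(t0,273.2,157.2,z))
for zz in ((209,95),(209,90),(211,86)): print(an(px2w(load('s0'),(zz[0]+.5)/4.6-.5+205,(zz[1]+.5)/4.6-.5+150,.157)-c2))
```

```text
[0.46916488 0.02428944 0.096     ]
clip -17.063112720484483 side -16.68049801964479 [0.54360085 0.00198519 0.1       ]
-17.473877928602434
-16.27692239150457
-17.594842668496824
clip -16.736867609412805 side -16.358411785026025 [0.54360085 0.00198519 0.1       ]
-17.62413051289073
-16.690695456883105
-17.062367572687833
back edge normal -7.839036555849418 0.06174750944694176 [ 0.70124778 -0.01687837  0.135     ]
[ 0.6787274  -0.01112542  0.147     ]
[ 0.67619567 -0.01101473  0.157     ]
-7.71718135921859
-8.400854490853055
-9.189071652212455
```

Label is at −17.0°; clip and webs agree to within 0.7°. The scanner bears about −8.7°, so the reel needs another 8.3°. Back in for a fine push.

{"method": "move_arm", "body": {
  "motion": [
    [[-35,0,0],[0,0,0],1],
    [[-70,0,0],[0,0,0],1],
    [[-105,0,0],[0,0,0],1],
    [[-130,0,0],[0,0,0],1],
    [[-140,0,0],[0,0,0],1],
    [[-140,0,15],[0,0,0],1],
    [[-140,0,45],[0,0,0],1],
    [[-140,0,75],[0,0,0],1],
    [[-140,0,100],[0,0,0],1],
    [[-140,0,115],[0,0,0],1]
  ]
}}

```text
clock: 13.83
tool_pos: [0.5057, 0.0218, 0.1006]
orientation: [180.0, 0.1, 1.9]
force: [-0.3, -0.3, -0.2]
opening: 0.0002
gripper_force: 0.0
```

{"method": "move_arm", "body": {
  "motion": [
    [[0,0,10],[0,0,0],1],
    [[0,0,19],[0,0,0],1],
    [[0,-2,19],[0,0,0],1],
    [[0,-4,19],[0,0,-1.5],1],
    [[-0.1,-5.5,19],[0,0,-3.7],1],
    [[-0.2,-6.7,19],[0,0,-5.5],1],
    [[-0.3,-7.6,19],[0,0,-6.8],1],
    [[-0.4,-8.2,19],[0,0,-7.7],1],
    [[-0.4,-8.6,19],[0,0,-8.3],1],
    [[-0.4,-8.6,19],[0,0,-8.3],1]
  ]
}}

```text
clock: 14.67
tool_pos: [0.5074, 0.0312, 0.0843]
orientation: [-180.0, -0.1, 10.3]
force: [1.3, -1.7, 0.8]
opening: 0.0003
gripper_force: 1.1
```

{"method": "move_arm", "body": {
  "motion": [
    [[0,0,0],[0,0,0],1],
    [[0,4,0],[0,0,0],1],
    [[0,4,-15],[0,0,0],1],
    [[0,4,-45],[0,0,0],1],
    [[0,4,-80],[0,0,0],1],
    [[0,4,-115],[0,0,0],1],
    [[35,4,-134],[0,0,0],1],
    [[75,4,-134],[0,0,0],1],
    [[115,4,-134],[0,0,0],1],
    [[140,4,-134],[0,0,0],1]
  ]
}}

```text
clock: 15.5
tool_pos: [0.6481, 0.0525, 0.2176]
orientation: [-180.0, -0.1, 10.3]
force: [0.4, 0.7, -0.5]
opening: 0.0003
gripper_force: 0.0
```

Run:
```python
from h import *
t=snap('top','t5');s=snap('side','s5'); o=ctrl.get_obs();print(o['tool_pos'],o['orientation'],o['clock'])
a=cv2.resize(t['color'][180:280,210:310],(400,400),interpolation=cv2.INTER_CUBIC)
b=cv2.resize(s['color'][190:290,250:350],(400,400),interpolation=cv2.INTER_CUBIC)
cv2.imwrite('pics/c6.png',np.hstack([a,b]))
```

```text
[0.64796348 0.05249667 0.21560701] [1.79990017e+02 9.29212647e-02 1.02492454e+01] 15.6
```

View pics/c6.png

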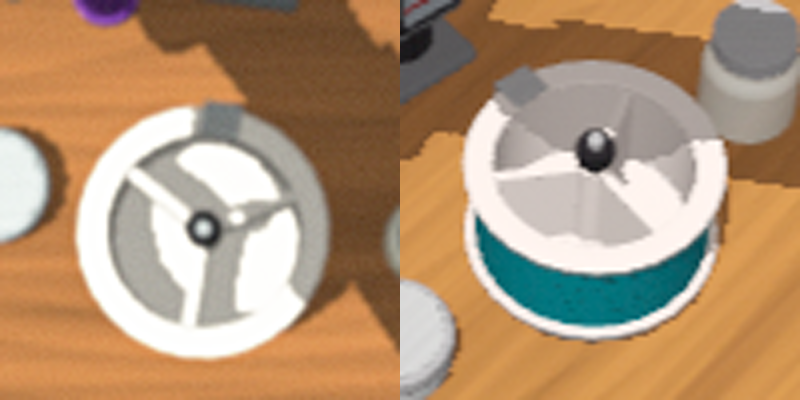

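Crop c6: clip at (220,120), web ends (131,174), (189,321) and (292,198).

Run:
```python
from h import *
t=load('t5');s=load('s5')
f=lambda x,y:((x+.5)/4-.5+210,(y+.5)/4-.5+180)
g=lambda x,y:((x-400+.5)/4-.5+250,(y+.5)/4-.5+190)
C=np.array([.4689,.0242,.096])
an=lambda d:np.degrees(np.arctan2(d[1],d[0]))
print('clip',an(px2w(t,*f(220,120),.1)-C),'side',an(px2w(s,*g(521,86),.1)-C))
for (x,y),k in zip([(131,174),(189,321),(292,198)],(60,180,300)): print((an(px2w(t,*f(x,y),.092)-C)-k+180)%360-180)
plan([.648,.0525,.217],10.3,[.673,-.0085,.197],10.3)
```

```text
clip -8.795979885109631 side -8.851463069353077
-8.855303673816621
-9.171491977389309
-9.446264705269982
shift [13.7 64.5 20. ] turn z -0.0 rows 1.7
```

Label at about −8.9°, facing the scanner. Now to the button.

{"method": "move_arm", "body": {
  "motion": [
    [[3,15,0],[0,0,0],1],
    [[8,38,5],[0,0,0],1],
    [[12,56,12],[0,0,0],1],
    [[13.7,64.5,18],[0,0,0],1],
    [[13.7,64.5,20],[0,0,0],1],
    [[13.7,64.5,20],[0,0,0],1],
    [[13.7,64.5,28],[0,0,0],1],
    [[13.7,64.5,34],[0,0,0],1],
    [[13.7,64.5,38],[0,0,0],1],
    [[13.7,64.5,38],[0,0,0],1]
  ]
}}

```text
clock: 16.43
tool_pos: [0.6694, -0.0084, 0.1783]
orientation: [-180.0, 0.1, 10.3]
force: [-0.2, -0.3, 0.7]
opening: 0.0003
gripper_force: 0.0
```

{"method": "move_arm", "body": {
  "motion": [
    [[0,0,2],[0,0,0],1],
    [[0,0,4],[0,0,0],1],
    [[0,0,6],[0,0,0],1],
    [[0,0,7],[0,0,0],1],
    [[0,0,7],[0,0,0],1]
  ]
}}

```text
clock: 16.85
tool_pos: [0.6705, -0.0086, 0.1728]
orientation: [-180.0, -0.0, 10.3]
force: [-1.6, 3.2, 3.7]
opening: 0.0005
gripper_force: 1.7
```

{"method": "move_arm", "body": {
  "motion": [
    [[0,0,1],[0,0,0],1],
    [[0,0,2],[0,0,0],1],
    [[0,0,3],[0,0,0],1],
    [[0,0,3.5],[0,0,0],1],
    [[0,0,3.5],[0,0,0],1],
    [[0,0,3.5],[0,0,0],1]
  ]
}}

```text
clock: 17.35
tool_pos: [0.6705, -0.0087, 0.1703]
orientation: [180.0, -0.1, 10.3]
force: [-4.4, 3.9, 9.6]
opening: 0.0003
gripper_force: 4.8
```

Force is above 5 N, so the button has bottomed. A touch more, then release and retreat.

{"method": "move_arm", "body": {
  "motion": [
    [[0,0,1],[0,0,0],1],
    [[0,0,1],[0,0,0],1],
    [[0,0,1],[0,0,0],1]
  ]
}}

```text
clock: 17.6
tool_pos: [0.6705, -0.0087, 0.1702]
orientation: [180.0, -0.1, 10.3]
force: [-5.6, 4.2, 14.9]
opening: 0.0004
gripper_force: 7.3
```

{"method": "move_arm", "body": {
  "motion": [
    [[0,0,-5],[0,0,0],1],
    [[0,0,-15],[0,0,0],1],
    [[0,0,-40],[0,0,0],1],
    [[0,0,-75],[0,0,0],1],
    [[0,0,-100],[0,0,0],1],
    [[0,30,-110],[0,0,0],1],
    [[0,65,-110],[0,0,0],1],
    [[0,100,-110],[0,0,0],1],
    [[0,130,-110],[0,0,0],1],
    [[0,140,-110],[0,0,0],1]
  ]
}}

```text
clock: 18.43
tool_pos: [0.695, -0.1509, 0.2776]
orientation: [180.0, 0.1, 10.1]
force: [-0.3, 1.3, 0.5]
opening: 0.0008
gripper_force: 0.0
```

Run:
```python
from h import *
t=snap('top','t6');s=snap('side','s6'); o=ctrl.get_obs();print(o['tool_pos'],o['clock'],o['force'])
cv2.imwrite('pics/c7.png',np.hstack([cv2.resize(x['color'],(400,300)) for x in(t,s)]))
```

```text
[ 0.69492221 -0.14934114  0.27723248] 18.5333 [-0.0303746  -0.07776181 -1.03621805]
```

View pics/c7.png

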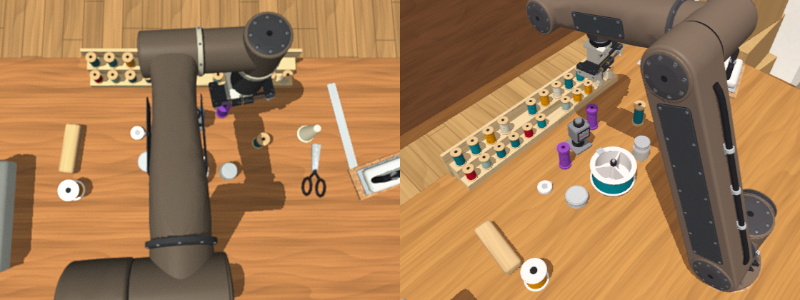

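The stop was solid: force rose with no more travel. Spool upright at (262,140) in the top half, purples, jar and tin in place, and the arm clear. Handing in.

```bash
python3 -c "
from plant import ctrl
print(ctrl.close_job())"
```

```text
the job is handed in; nothing more can be done
None
```

I handed the job in at 18.5 s: the spool stands upright well off to the side, the reel's label faces the scanner to within about 1° by my measurements, and the trigger was pressed to its stop and released; no verdict was shown.

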